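Pack the pirks in reverse order and shut the tackle box

TASK

Move the four pirks from the steel rack into the four bays of the open tackle box in reverse order: the one at the left end of the rack goes into the bay at the right end of the box, the next one into the bay beside it, and so on (left and right as seen from the robot). Each must lie flat and lengthwise across both rails of its bay. When all four are in place, lower the lid until the box is fully shut, and leave the reel and the two floats where they stand.

Things in the scene. Friction and masses are not known exactly. Their poses are not given: they have to be found in the camera images.
- long_pirk: wooden pirk, the longest: brown square-section bar, 84 x 20 x 18 mm, with a thinner 12 mm nose at each end, 110 mm long in all, about 60 g. Loose; lies flat along the slot. Origin: centre of its flat underside, x along its length, z up. Grasp across y at the origin.
- bar_pirk: silver steel bar pirk: plain straight bar 80 x 18 x 16 mm (length, width, height), about 150 g. Loose; lies flat along the slot. Origin: centre of its flat underside, x along its length, z up. Grasp across y at the origin.
- spoon_pirk: brass spoon pirk: flat plate with round ends, 78 x 30 x 12 mm (length, width, height), about 120 g. Loose; lies flat along the slot. Origin: centre of its flat underside, x along its length, z up. Grasp across y at the origin.
- fish_pirk: bright aluminium fish-shaped pirk: body 24 mm wide from x = -40 to +28 mm with a round head, a 10 mm wide neck, then a tail fin 32 mm wide from x = +40 to +52 mm; 14 mm high, about 100 g. Loose; lies flat along the slot. Origin: centre of its flat underside, x along its length, z up. Grasp across y at the origin.
- rack: dark steel base plate of the rack, 110 (x) x 250 (y) x 4 mm, fixed on the table under the four slots. Origin: centre of its underside; x away from the robot, y left along the row; the slots stand at y = 90, 30, -30, -90 mm.
- slot_a: steel slot of the fixed rack (4 alike, side by side at 60 mm pitch, shuffled); holds the wooden pirk at the start. Origin: centre of its underside, 4 mm above the table; x along the slot, away from the robot; y left along the row. Pirk rests on two 8 mm rails at x = -24, +24 mm, tops 16 mm above origin; 3 mm side teeth rise 10 mm more (54 mm free); open between the rails for fingers.
- slot_b: steel slot of the fixed rack (4 alike, side by side at 60 mm pitch, shuffled); holds the steel bar pirk at the start. Origin: centre of its underside, 4 mm above the table; x along the slot, away from the robot; y left along the row. Pirk rests on two 8 mm rails at x = -24, +24 mm, tops 16 mm above origin; 3 mm side teeth rise 10 mm more (54 mm free); open between the rails for fingers.
- slot_c: steel slot of the fixed rack (4 alike, side by side at 60 mm pitch, shuffled); holds the brass spoon pirk at the start. Origin: centre of its underside, 4 mm above the table; x along the slot, away from the robot; y left along the row. Pirk rests on two 8 mm rails at x = -24, +24 mm, tops 16 mm above origin; 3 mm side teeth rise 10 mm more (54 mm free); open between the rails for fingers.
- slot_d: steel slot of the fixed rack (4 alike, side by side at 60 mm pitch, shuffled); holds the fish pirk at the start. Origin: centre of its underside, 4 mm above the table; x along the slot, away from the robot; y left along the row. Pirk rests on two 8 mm rails at x = -24, +24 mm, tops 16 mm above origin; 3 mm side teeth rise 10 mm more (54 mm free); open between the rails for fingers.
- tackle_box: fixed orange box, 150 (x) x 296 (y) x 50 mm high, walls 5, floor 4 mm. Origin: centre of its underside, on the table; x away from the robot to the hinge, y left. Four bays centred at y = -90, -30, 30, 90 mm: a pirk lies along x on two 8 mm rails (x = -24, +24 mm, tops at z = 20 mm); teeth on them to z = 30 mm between bays (54 mm free). Open between the rails down to the floor.
- box_lid (a joint): lid hinge, rad: 0 shut; starts open at 1.65-1.85, leaning back from the robot. Axis along box y at box x = 75, z = 50 mm. Lid: orange slab 150 mm (from hinge) x 296 x 10 mm, underside in the axis plane, outer face 10 mm outside it. Stiff: stays at any angle, 2-5 N at the free edge moves it (push the outer face towards the robot, then down).
- reel: bystander: silver fishing reel, standing, 50 mm wide, 56 mm high with its crank knob; origin: centre of its underside.
- float_1: bystander: red painted float, standing on its end, 40 mm wide, 85 mm high; origin: centre of its underside.
- float_2: bystander: white painted float, standing on its end, 44 mm wide, 68 mm high; origin: centre of its underside.

How it is judged:
By the outcome, as a careful person would: the job done as asked, in the order asked, and still so for the second after the job is handed in, with the robot touching nothing.
It also fails if it takes over 120 s, if anything falls off the work surface, if the arm or the gripper's body presses on something with over 40 N, if the wrist force passes 120 N, or if a joint passes its speed limit or range.

ROBOT

A 7-joint arm with a two-finger parallel gripper is mounted at the origin on the work surface. World frame = base frame: x ahead of the robot, y to its left, z up, the work surface at z = 0. Lengths are in m, angles in degrees, forces in N, time in s.
With the tool pointing down it reaches from about 0.35 to 0.9 m from the base axis. Payload 19.9 kg.
Tool frame: the origin (TCP) lies midway between the tips of the shut fingers; the grasp point (between the pads) lies 19 mm behind it (env.grasp_offset is the z of the grasp point in the tool frame, in m); z points along the fingers, y is the line along which they close (so a half turn about z gives the same grasp; the last joint's range is limited). The gripper opens to 94 mm and grips with 3 to 60 N. Pads are 16 mm wide; open, the fingers measure 119 mm over their backs; the gripper's body (75 mm by 177 mm) begins 78 mm behind the grasp point.
Start: joints at [62.309, 23.915, -0.59, 92.452, 0.269, 63.638, -3.037], TCP at [0.267, -0.565, 0.205] pointing down, gripper open.
Joint ranges: [-161.28, 161.28], [-22.2, 115.67], [-73.04, 71.86], [3.21, 147.25], [-68.34, 248.33], [10.77, 114.83], [-161.83, 161.83]. Speed limits (degrees/s): [108.29, 108.29, 136.94, 136.94, 172.46, 172.46, 172.46].

INTERFACE

Orientations are given as [roll, pitch, yaw] about the fixed x, y, z axes, in that order (R = Rz(yaw) Ry(pitch) Rx(roll)).
In Python, from rig import env, capture gives the robot as it stands.
- The arm moves only by the tool jog_arm, never from a script. Its argument "motion" is one flat list of numbers, 5 for each row, row after row: the finger opening in mm, from 0 to 94, then the shift along the tool's x, y, z in mm, then the turn about the tool's z in rad. A call has exactly 5 rows; each row shifts and turns the commanded pose from where the row before left it, along the tool's axes as they then stand; what a row does not reach is not made up. A row lasts 1/10 s, in which the tool goes at most 50 mm and 8.59 degrees, less where a joint would pass 70% of its speed; a pose out of reach is approached as far as the arm can. A call with a gripper value outside its range is refused whole. The fingers move at their own pace and stop on an object; "grip_force" is the grip in N (left out, the last holds). Time passes only in rows, so rows that do not move let the fingers close, or fill a call up. It gives the time, the measured TCP pose, the force, the opening and the grip force at its end, in the units of the state.
- env.get_state(): the state, without advancing time (a new reading comes with each control period).
- capture(name): name is "scene" or "top" or "wrist"; returns a dict with "image" (420x560x3 uint8, red, green, blue), "z_map" (420x560 float32, m along the optical axis (not along the pixel's ray), 0 where there is no reading), "vfov" (degrees; the focal length in pixels is half the picture's height over the tangent of half this angle, whatever the lens; pixels are square), "cx", "cy" (the principal point, pixels), "R" (3x3) and "t" (3): a world point X has camera coordinates R X + t; the wrist camera has in their place "mount" (4x4, takes a point from camera to tool coordinates, whose origin is the TCP and whose axes are the flange's). Camera axes: x right, y down, z forward; pixel columns grow to the right and rows downward; lengths in m; the calibration is good to about 2 mm. A picture is of the moment at which its call begins: read the wrist's pose just before it.
- env.hand_in(): hands the job in; it is judged then, once.
The state is a dict: "time_s": time; "joint_pos": joint angles; "qvel": joint speeds; "tau": joint torques, N m; "eef_pos": TCP position; "orientation": TCP orientation; "force": force on the tool from outside, world axes, zero at the start; "torque": the same for the moment, N m; "width": finger opening in m; "grip_force": force on a finger pad.
Only numpy, scipy, OpenCV 4.12 (cv2) and the standard library are available. Lean on these libraries where they do the work, as an engineer would, in place of code of your own. Each camera call takes 0.05 s, during which the arm holds its last target. There are 200 camera calls.

## Working session

There is one attempt and no reset: what is moved stays moved. The work goes in short steps, Python scripts to look and compute and a tool call to move; the robot and the scene stay as the last step left them, time stands still between calls to the robot, and variables do not carry over. Pictures are saved under pics/ and viewed, at most 14 in all, crops included, and the job is handed in when it is done.

Besides the shell and the picture viewer there is one more tool, called after ">>>" by a JSON object that holds its "api" and its "payload". jog_arm: Moves the arm, as the interface text tells. Its arguments: {"type":"object","properties":{"motion":{"type":"array"},"grip_force":{"type":"number"}},"required":["motion"]}

```bash
ls; mkdir -p pics; cat > h.py <<'E'
import numpy as np, cv2
from rig import env, capture
from scipy.spatial.transform import Rotation as Ro
def cam(name):
    s=env.get_state(); c=capture(name)
    im=c["image"]; h=im.shape[0]; f=h/2/np.tan(np.radians(c["vfov"])/2)
    z=c["z_map"]; v,u=np.mgrid[:h,:im.shape[1]]
    P=np.stack([(u-c["cx"])/f*z,(v-c["cy"])/f*z,z],-1)
    if "R" in c: W=(P-np.array(c["t"]))@np.array(c["R"])
    else:
        M=np.array(c["mount"]); T=P@M[:3,:3].T+M[:3,3]
        W=T@Ro.from_euler('xyz',s["orientation"],degrees=True).as_matrix().T+s["eef_pos"]
    W[z==0]=np.nan
    return im,W
E
python3 - <<'E'
from h import *
for n in("scene","top"):
    im,W=cam(n); cv2.imwrite(f"pics/{n}0.png",cv2.resize(im[:,:,::-1],(784,588))); np.savez(n+"0.npz",im=im,W=W)
print(env.get_state(), env.grasp_offset)
E
```

```text
pics
{'time_s': 0.1, 'joint_pos': array([62.30914536, 23.94507187, -0.59141755, 92.4815511 ,  0.26659366,
       63.6396636 , -3.03688514]), 'qvel': array([ 0.04438559, -0.05278618,  0.06807408, -0.08251381, -0.02855301,
        0.09100503, -0.14161033]), 'tau': array([ 1.12120440e-03, -8.52584338e+01,  6.39696792e-01, -4.26697469e+01,
       -4.89033444e-02,  1.63750083e-02,  1.41907410e-05]), 'eef_pos': array([ 0.26709154, -0.56466995,  0.20488666]), 'orientation': array([-1.79935118e+02,  2.14947908e-03,  2.53131346e+01]), 'force': array([ 0.68562135,  0.44642293, -0.64067305]), 'torque': array([ 0.00199453, -0.04920195,  0.02961823]), 'grip_force': 0.0, 'width': 0.09406110410603492} -0.0188
```

View pics/scene0.png

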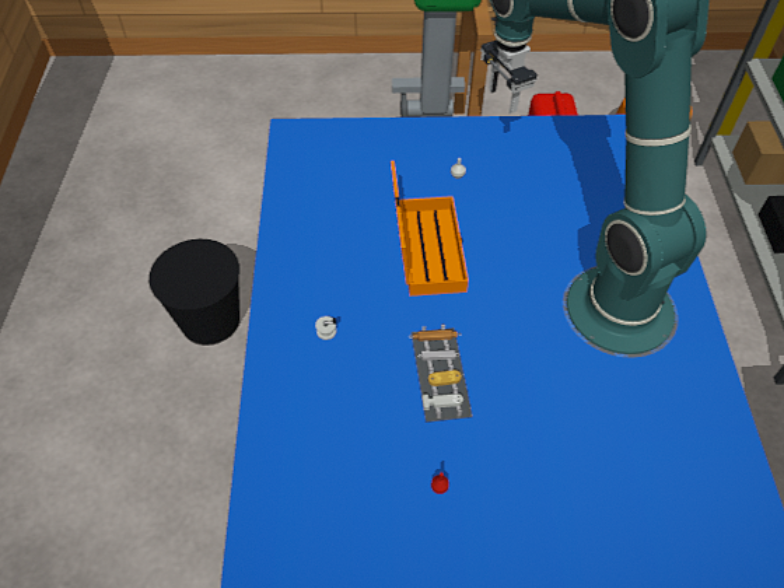

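View pics/top0.png

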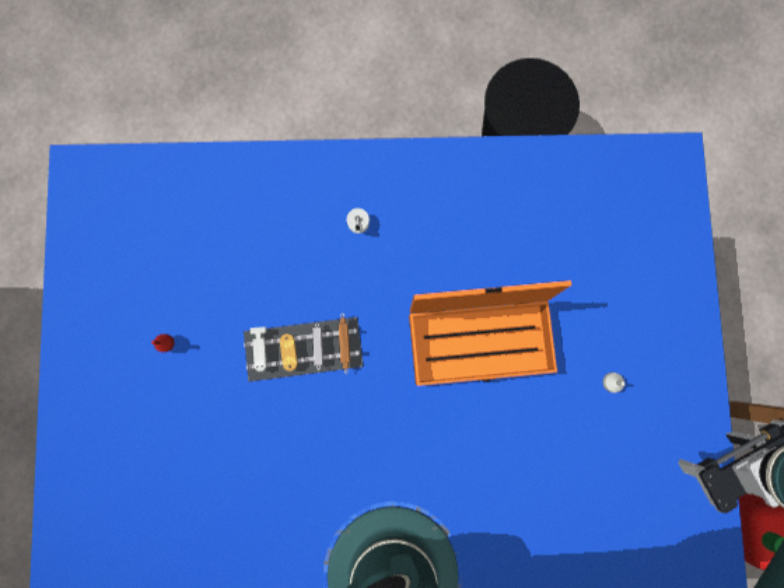

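The top view shows the rack left, with fish (260,348), spoon (288,352), bar (318,344), wood (344,342) in left-to-right order. The box is right of it (413–556, 300–385), and the lid leans back. Next I'll measure these from depth.

```bash
python3 - <<'E'
import numpy as np,cv2
d=np.load("top0.npz");im=d["im"].astype(int);W=d["W"]
x0,x1,y0,y1=170,265,222,276
S=W[y0:y1,x0:x1].reshape(-1,3); 
def rect(m,n):
    p=W[m];p=p[np.isfinite(p[:,2])]; r=cv2.minAreaRect((p[:,:2]*1000).astype(np.float32)); print(n,len(p),np.round(r[0],1),np.round(r[1],1),round(r[2],1),"z med",np.round(np.median(p[:,2])*1000,1), "mean",np.round(p.mean(0)*1000,1))
R,G,B=im[...,0],im[...,1],im[...,2]
v,u=np.mgrid[:420,:560]
print("table z",np.nanmedian(W[300:330,200:260,2]))
notblue=~((B>R+40)&(B>120))
rk=notblue&(u>165)&(u<265)&(v>220)&(v<280)
rect(rk,"rack")
rect(rk&(R>150)&(B<100)&(G>120),"spoon")
rect(rk&(R>90)&(B<80)&(G<R*0.7),"wood")
for n,(a,b) in dict(fish=(174,195),bar=(221,234)).items():
    rect(rk&(u>=a)&(u<b)&(W[...,2]>.026),n)
org=(R>120)&(B<80)&(u>285)&(v>190)&(v<280)
rect(org&(np.abs(W[...,2]-.05)<.006)&(v>215),"boxrim")
lid=org&(W[...,2]>.07)
p=W[lid]; rect(lid,"lid"); print("lid max z",p[:,2].max())
for n,(a,b,c,e) in dict(red=(105,130,235,255),white=(425,450,262,285),reel=(243,268,145,170)).items():
    m=(u>a)&(u<b)&(v>c)&(v<e)&(W[...,2]>.02); rect(m,n)
E
```

```text
table z -3.572509193400948e-05
rack 2937 [473.5 182.1] [113.  251.5] 5.4 z med 6.4 mean [472.7 180.4  15.2]
spoon 230 [479.2 157.8] [100.7 147.3] 2.2 z med 33.5 mean [470.  163.4  33.3]
wood 130 [481.7  88.5] [101.4  13.7] 2.8 z med 37.6 mean [483.7  88.5  37.2]
fish 255 [478.1 275.2] [54.8 88.5] 74.4 z med 33.7 mean [476.  270.8  33.7]
bar 183 [479.1 142.8] [29.4 98.1] 89.3 z med 35.9 mean [478.2 147.   35.4]
boxrim 535 [ 474.5 -202.9] [153.2 296.2] 3.7 z med 49.8 mean [ 476.1 -200.6   49.8]
lid 1151 [ 561.6 -196.5] [ 19.9 294.2] 3.7 z med 156.5 mean [ 560.6 -194.8  150.8]
lid max z 0.20515047161762673
red 159 [494.9 471.3] [33.8 35.6] 44.3 z med 43.4 mean [494.8 467.1  45.2]
white 169 [ 383.5 -482.9] [39.8 40.5] 47.8 z med 34.7 mean [ 383.7 -479.4   36.7]
reel 203 [752.1  55.8] [47.8 49.2] 68.5 z med 33.4 mean [751.9  55.8  34.8]
```

>>> {"api": "jog_arm", "payload": {"motion": [94,0,0,-30,0.15,94,0,0,-30,0.15,94,0,0,-30,0.047,94,40,-20,0,0,94,40,-20,0,0]}}

```text
time_s: 0.6
eef_pos: [0.3433, -0.5176, 0.2961]
orientation: [179.9, -0.0, 5.3]
force: [1.5, -0.1, -1.0]
width: 0.0941
grip_force: 0.0
```

```bash
python3 - <<'E'
from h import *
c=capture("wrist");print(np.round(c["mount"],3),c["vfov"]);s=env.get_state();print(s["eef_pos"],s["orientation"],s["time_s"])
E
```

```text
[[ 0.    -0.966 -0.258  0.075]
 [ 1.     0.    -0.     0.   ]
 [ 0.    -0.258  0.966 -0.18 ]
 [ 0.     0.     0.     1.   ]] 60.660700910956685
[ 0.35127298 -0.5119148   0.29545027] [-1.79904433e+02 -1.67262434e-01  5.83381024e+00] 0.65
```

>>> {"api": "jog_arm", "payload": {"motion": [94,21,-37,0,0,94,21,-37,0,0,94,21,-37,0,0,94,21,-37,0,0,94,21,-37,0,0]}}

```text
time_s: 1.15
eef_pos: [0.4303, -0.3218, 0.2952]
orientation: [-180.0, 0.0, 5.4]
force: [0.6, 0.3, 0.8]
width: 0.0936
grip_force: 0.0
```

>>> {"api": "jog_arm", "payload": {"motion": [94,21,-37,0,0,94,21,-37,0,0,94,21,-37,0,0,94,0,0,0,0,94,0,0,0,0]}}

```text
time_s: 1.65
eef_pos: [0.4823, -0.2066, 0.2952]
orientation: [-180.0, 0.0, 5.5]
force: [0.2, -0.9, 0.4]
width: 0.0943
grip_force: 0.0
```

```bash
python3 - <<'E'
from h import *
im,W=cam("wrist"); cv2.imwrite("pics/wbox.png",cv2.resize(im[:,:,::-1],(784,588))); np.savez("wbox.npz",im=im,W=W);s=env.get_state();print(s["eef_pos"],s["orientation"],s["time_s"])
E
```

```text
[ 0.48195818 -0.20757624  0.29520605] [-1.79995862e+02  3.36028671e-02  5.42195292e+00] 1.7
```

>>> {"api": "jog_arm", "payload": {"motion": [94,4,-42,0,0,94,4,-42,0,0,94,4,-42,0,0,94,4,-42,0,0,94,4,-42,0,0]}}

```text
time_s: 2.2
eef_pos: [0.4821, 0.004, 0.2955]
orientation: [180.0, -0.0, 5.3]
force: [1.3, 0.4, -0.3]
width: 0.0939
grip_force: 0.0
```

>>> {"api": "jog_arm", "payload": {"motion": [94,4,-42,10,0,94,4,-42,10,0,94,4,-42,10,0,94,0,-42,20,0,94,0,0,0,0]}}

```text
time_s: 2.7
eef_pos: [0.4768, 0.1757, 0.2433]
orientation: [-179.9, 0.2, 5.7]
force: [-0.8, 0.5, -0.0]
width: 0.094
grip_force: 0.0
```

>>> {"api": "jog_arm", "payload": {"motion": [94,0,0,0,0,94,0,0,0,0,94,0,0,0,0,94,0,0,0,0,94,0,0,0,0]}}

```text
time_s: 3.2
eef_pos: [0.4786, 0.1717, 0.2457]
orientation: [180.0, -0.0, 5.4]
force: [-0.1, -0.4, 1.1]
width: 0.0943
grip_force: 0.0
```

```bash
python3 - <<'E'
from h import *
im,W=cam("wrist"); cv2.imwrite("pics/wrack.png",cv2.resize(im[:,:,::-1],(784,588))); np.savez("wrack.npz",im=im,W=W);s=env.get_state();print(s["eef_pos"],s["orientation"],s["time_s"])
E
```

```text
[0.4785604  0.17191835 0.245648  ] [ 1.79998484e+02 -1.86262313e-02  5.39145672e+00] 3.25
```

View pics/wrack.png

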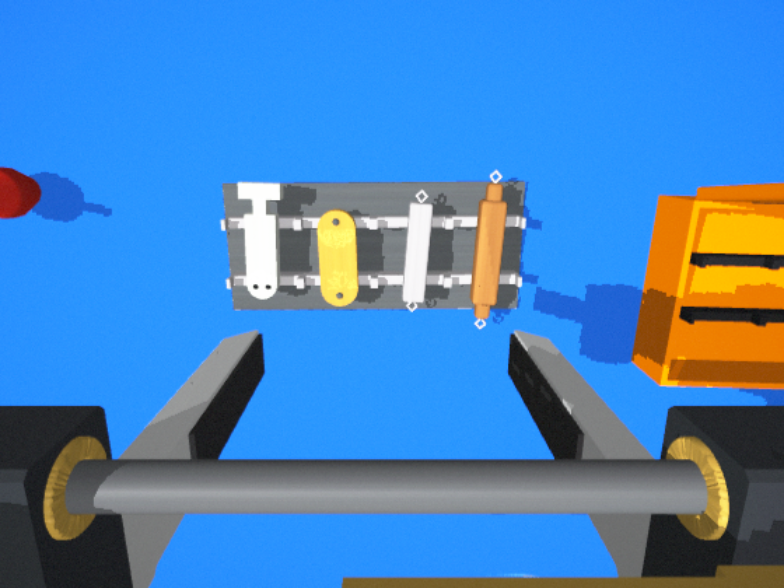

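View pics/wbox.png

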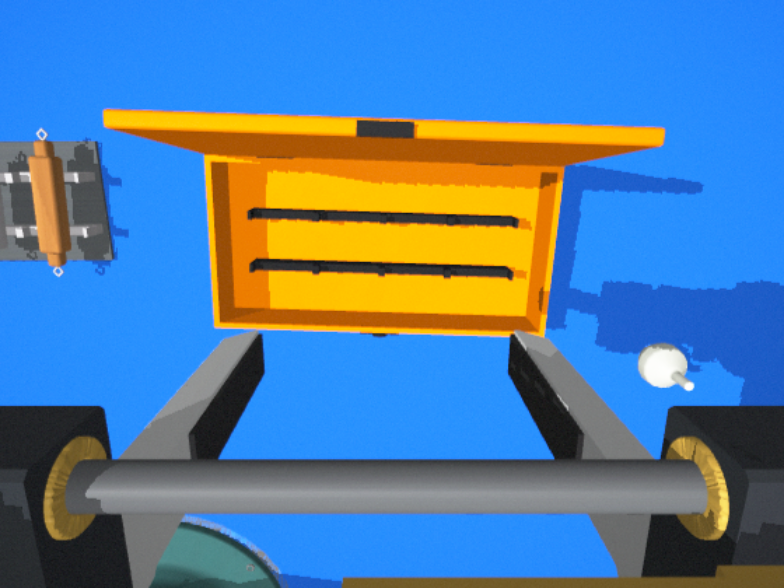

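The wrist view shows the fish (262,240, tail away from the robot), spoon (338,258), bar (417,255) and wood (488,252), all roughly lengthwise. The box is clear, with rail teeth at columns ~250, 318, 385, 450 and 515.

```bash
cat > meas.py <<'E'
from h import *
def rect(W,m,n):
    m=cv2.morphologyEx(m.astype(np.uint8),cv2.MORPH_OPEN,np.ones((3,3)))
    k,l,st,_=cv2.connectedComponentsWithStats(m)
    if k<2: print(n,"none");return
    m=l==1+np.argmax(st[1:,4]); p=W[m]; r=cv2.minAreaRect((p[:,:2]*1000).astype(np.float32))
    c=np.median(p,0)*1000; a,b=r[1]; ang=r[2] if a>b else r[2]-90
    print(n,m.sum(),"ctr",np.round(r[0],1),"size",np.round(r[1],1),"long-axis yaw",round(ang,1),"ztop",round(c[2],1)); return r
E
python3 - <<'E'
from meas import *
d=np.load("wrack.npz");im=d["im"];W=d["W"];v,u=np.mgrid[:420,:560]
z=W[...,2]
reg=(v>115)&(v<235)
for n,a,b,t in (("fish",165,206,.0305),("spoon",224,258,.0285),("bar",284,312,.0315),("wood",333,366,.0315)):
    rect(W,reg&(u>=a)&(u<b)&(z>t)&(z<.045),n)
R,G,B=[im[...,i].astype(int) for i in range(3)]
rect(W,reg&(u>155)&(u<380)&~((B>R+60)&(B>140))&(z>.0025),"rack")
T=reg&(u>155)&(u<380)&(z>.0285)&(z<.0315)
d=np.load("wbox.npz");im=d["im"];W=d["W"];z=W[...,2];R,G,B=[im[...,i].astype(int) for i in range(3)]
m=(R>120)&(B<90)&(abs(z-.05)<.005)&(v<245)&(v>105)&(u>140)&(u<410)
p=W[m]; r=cv2.minAreaRect((p[:,:2]*1000).astype(np.float32));print("rim",r,np.median(p[:,2]))
rail=(R<70)&(G<70)&(v>140)&(v<205)&(u>170)&(u<378)
rect(W,rail&(v<165),"railfar");rect(W,rail&(v>178),"railnear")
l=(R>120)&(B<90)&(v<120)&(u>70)&(u<480)&(z>.07)
p=W[l];print("lid z max",np.nanpercentile(p[:,2],99),"x at top",np.median(p[p[:,2]>np.nanpercentile(p[:,2],90)],0))
E
```

```text
fish 1742 ctr [473.9 269.5] size [91.7 32.3] long-axis yaw 4.9 ztop 35.2
spoon 1703 ctr [465.8 209.1] size [77.9 30. ] long-axis yaw 6.9 ztop 33.1
bar 1159 ctr [477.1 146.6] size [79.4 18.1] long-axis yaw 1.2 ztop 37.0
wood 1630 ctr [482.4  90.1] size [108.7  20.4] long-axis yaw 2.6 ztop 38.6
rack 18946 ctr [473.6 181.3] size [112.9 249.4] long-axis yaw -84.7 ztop 6.5
rim ((473.18170166015625, -204.14035034179688), (151.98175048828125, 296.1196594238281), 3.816378593444824) 0.05089484537726886
railfar 1219 ctr [ 498.2 -202.1] size [  6.8 238.1] long-axis yaw -86.3 ztop nan
railnear 1316 ctr [ 450.4 -205. ] size [  6.9 238.5] long-axis yaw -86.1 ztop nan
lid z max 0.20135995601446957 x at top [ 0.56721185 -0.17892081  0.20078245]
```

```bash
cat > go.py <<'E'
import sys
from h import *
x,y,z,yaw=map(float,sys.argv[1:]); s=env.get_state(); p=s["eef_pos"]*1000; w=s["orientation"][2]
a=np.radians(yaw); d=np.array([x,y,z])-p
print("t",s["time_s"],"turn rad",round(np.radians(w-yaw),4),"dx %.1f dy %.1f dz %.1f"%(d[0]*np.cos(a)+d[1]*np.sin(a), d[0]*np.sin(a)-d[1]*np.cos(a), -d[2]),"width",round(s["width"]*1000,1),"grip",s["grip_force"],"F",np.round(s["force"],1))
E
echo
```

>>> {"api": "jog_arm", "payload": {"motion": [44,-2,-49,0,0.009,44,0,-49,0,0,44,0,0,45,0,44,0,0,45,0,44,0,0,45,0], "grip_force": 25}}

```text
time_s: 3.75
eef_pos: [0.4675, 0.2699, 0.1091]
orientation: [-180.0, -0.0, 4.9]
force: [1.6, 1.4, -0.1]
width: 0.0578
grip_force: 0.0
```

>>> {"api": "jog_arm", "payload": {"motion": [44,0,0,40,0,44,0,0,20,0,44,0,0,0,0,44,0,0,0,0,44,0,0,0,0]}}

```text
time_s: 4.25
eef_pos: [0.4684, 0.2702, 0.052]
orientation: [-180.0, -0.1, 4.9]
force: [-0.4, 1.1, 0.1]
width: 0.044
grip_force: 0.0
```

```bash
python3 go.py 467.9 269 10 4.9
```

```text
t 4.25 turn rad 0.0002 dx -0.6 dy 1.2 dz 42.0 width 44.0 grip 0.0 F [-0.4  1.1  0.1]
```

>>> {"api": "jog_arm", "payload": {"motion": [44,-0.5,1,22,0,44,0,0,14,0,44,0,0,6,0,44,0,0,0,0,10,0,0,0,0]}}

```text
time_s: 4.75
eef_pos: [0.4674, 0.269, 0.009]
orientation: [-180.0, -0.0, 4.9]
force: [0.2, -0.2, -0.2]
width: 0.0388
grip_force: 0.0
```

>>> {"api": "jog_arm", "payload": {"motion": [10,0,0,0,0,10,0,0,0,0,10,0,0,0,0,10,0,0,0,0,10,0,0,0,0]}}

```text
time_s: 5.25
eef_pos: [0.4674, 0.2689, 0.009]
orientation: [-180.0, -0.0, 4.9]
force: [-0.3, -0.6, 7.0]
width: 0.0239
grip_force: 25.0
```

>>> {"api": "jog_arm", "payload": {"motion": [10,0,0,-10,0,10,0,0,-20,0,10,0,0,-30,0,10,0,0,-40,0,10,0,0,0,0]}}

```text
time_s: 5.75
eef_pos: [0.469, 0.2701, 0.1134]
orientation: [-179.9, -0.4, 4.9]
force: [0.6, 0.0, -0.7]
width: 0.0239
grip_force: 25.0
```

```bash
python3 go.py 480.1 -293.4 110 3.8
```

```text
t 5.75 turn rad 0.0196 dx -26.3 dy 563.0 dz 3.4 width 23.9 grip 24.960283935070038 F [ 0.6  0.  -0.7]
```

>>> {"api": "jog_arm", "payload": {"motion": [10,-2,25,0,0.019,10,-2,45,0,0,10,-2,45,0,0,10,-2,45,0,0,10,-2,45,0,0]}}

```text
time_s: 6.25
eef_pos: [0.4708, 0.0617, 0.1085]
orientation: [180.0, 0.0, 3.8]
force: [1.2, 0.6, -0.5]
width: 0.0237
grip_force: 25.0
```

>>> {"api": "jog_arm", "payload": {"motion": [10,-2,45,0,0,10,-2,45,0,0,10,-2,45,0,0,10,-2,45,0,0,10,-2,45,0,0]}}

```text
time_s: 6.75
eef_pos: [0.4758, -0.1635, 0.1085]
orientation: [180.0, 0.0, 3.8]
force: [1.2, 0.4, -0.1]
width: 0.0238
grip_force: 25.0
```

>>> {"api": "jog_arm", "payload": {"motion": [10,-2,45,0,0,10,-2,45,0,0,10,-2,25,0,0,10,0,0,0,0,10,0,0,0,0]}}

```text
time_s: 7.25
eef_pos: [0.4777, -0.2765, 0.1081]
orientation: [-180.0, 0.0, 3.8]
force: [0.0, 0.5, -1.4]
width: 0.0239
grip_force: 25.0
```

```bash
python3 go.py 480.1 -293.4 11 3.8;  python3 - <<'E'
from h import *
im,W=cam("wrist"); cv2.imwrite("pics/w2.png",cv2.resize(im[:,:,::-1],(560,420)))
E
```

```text
t 7.25 turn rad -0.0001 dx 1.3 dy 17.0 dz 97.1 width 23.9 grip 24.960451126098633 F [ 0.   0.5 -1.4]
```

View pics/w2.png

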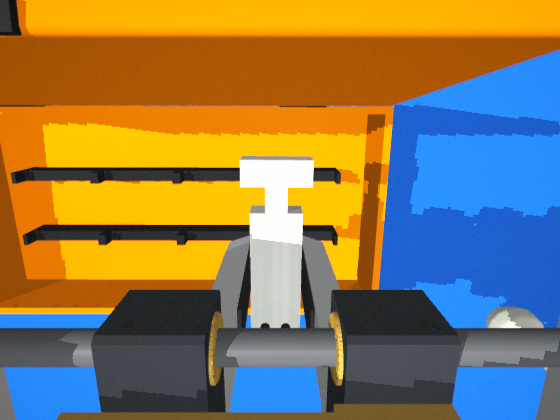

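The fish is held squarely above the right-hand bay, 17 mm short sideways, so I'll correct that and lower it.

>>> {"api": "jog_arm", "payload": {"motion": [10,1,17,0,0,10,0,0,30,0,10,0,0,30,0,10,0,0,20,0,10,0,0,10,0]}}

```text
time_s: 7.8
eef_pos: [0.4797, -0.2929, 0.0168]
orientation: [-179.9, 0.1, 3.9]
force: [0.6, 0.3, -0.5]
width: 0.0238
grip_force: 25.0
```

>>> {"api": "jog_arm", "payload": {"motion": [10,0,0,5,0,10,0,0,1,0,10,0,0,0,0,10,0,0,0,0,10,0,0,0,0]}}

```text
time_s: 8.3
eef_pos: [0.4805, -0.294, 0.0131]
orientation: [180.0, -0.0, 3.8]
force: [-0.5, -0.5, -1.9]
width: 0.024
grip_force: 25.0
```

```bash
python3 go.py 480.1 -293.4 10 3.8
```

```text
t 8.3 turn rad 0.0004 dx -0.4 dy -0.6 dz 3.1 width 24.0 grip 24.960298240184784 F [-0.5 -0.5 -1.9]
```

>>> {"api": "jog_arm", "payload": {"motion": [10,0,0,2,0,10,0,0,1,0,10,0,0,0,0,44,0,0,0,0,44,0,0,0,0]}}

```text
time_s: 8.8
eef_pos: [0.4802, -0.2937, 0.0095]
orientation: [-180.0, -0.0, 3.8]
force: [0.5, 0.1, -0.8]
width: 0.0363
grip_force: 0.0
```

>>> {"api": "jog_arm", "payload": {"motion": [44,0,0,0,0,44,0,0,0,0,44,0,0,-20,0,44,0,0,-35,0,44,0,0,-45,0]}}

```text
time_s: 9.3
eef_pos: [0.4793, -0.2931, 0.1094]
orientation: [-179.9, 0.1, 3.8]
force: [0.8, 0.1, 0.3]
width: 0.044
grip_force: 0.0
```

>>> {"api": "jog_arm", "payload": {"motion": [46,4,-45,0,-0.054,46,4,-45,0,0,46,4,-45,0,0,46,4,-45,0,0,46,4,-45,0,0]}}

```text
time_s: 9.8
eef_pos: [0.475, -0.0663, 0.1097]
orientation: [180.0, -0.0, 6.9]
force: [0.7, 0.6, 0.4]
width: 0.0461
grip_force: 0.0
```

>>> {"api": "jog_arm", "payload": {"motion": [46,4,-45,0,0,46,4,-45,0,0,46,4,-45,0,0,46,4,-45,0,0,46,4,-45,0,0]}}

```text
time_s: 10.3
eef_pos: [0.4678, 0.1596, 0.1097]
orientation: [180.0, -0.0, 6.9]
force: [1.3, 0.1, -0.5]
width: 0.0459
grip_force: 0.0
```

>>> {"api": "jog_arm", "payload": {"motion": [46,6,-45,0,0,46,0,0,0,0,46,0,0,0,0,46,0,0,0,0,46,0,0,0,0]}}

```text
time_s: 10.8
eef_pos: [0.4689, 0.202, 0.1095]
orientation: [180.0, 0.0, 6.8]
force: [-0.4, -0.6, 0.2]
width: 0.046
grip_force: 0.0
```

```bash
python3 go.py 465.8 209.1 9 6.9
```

```text
t 10.8 turn rad -0.0015 dx -2.2 dy -7.5 dz 100.5 width 46.0 grip 0.0 F [-0.4 -0.6  0.2]
```

>>> {"api": "jog_arm", "payload": {"motion": [46,-2,-7.5,0,0,46,0,0,35,0,46,0,0,35,0,46,0,0,20,0,46,0,0,10,0]}}

```text
time_s: 11.3
eef_pos: [0.4648, 0.2101, 0.0079]
orientation: [180.0, 0.1, 6.9]
force: [0.1, 0.6, 0.6]
width: 0.0461
grip_force: 0.0
```

>>> {"api": "jog_arm", "payload": {"motion": [46,0,0,0,0,10,0,0,0,0,10,0,0,0,0,10,0,0,0,0,10,0,0,0,0]}}

```text
time_s: 11.8
eef_pos: [0.4665, 0.2106, 0.0105]
orientation: [-180.0, -0.1, 6.9]
force: [-2.4, -0.5, 8.0]
width: 0.0297
grip_force: 25.0
```

>>> {"api": "jog_arm", "payload": {"motion": [10,0,0,0,0,10,0,0,-10,0,10,0,0,-25,0,10,0,0,-30,0,10,0,0,-35,0]}}

```text
time_s: 12.3
eef_pos: [0.4652, 0.2103, 0.1109]
orientation: [-180.0, 0.1, 6.9]
force: [0.2, 0.2, -1.4]
width: 0.0298
grip_force: 25.0
```

>>> {"api": "jog_arm", "payload": {"motion": [10,-2,20,0,0.054,10,-2,44,0,0,10,-2,44,0,0,10,-2,44,0,0,10,-2,44,0,0]}}

```text
time_s: 12.8
eef_pos: [0.4694, 0.0119, 0.1097]
orientation: [180.0, -0.0, 3.8]
force: [1.1, -0.8, -0.6]
width: 0.0297
grip_force: 25.0
```

>>> {"api": "jog_arm", "payload": {"motion": [10,-2,44,0,0,10,-2,44,0,0,10,-2,44,0,0,10,-2,44,0,0,10,-1,44,0,0]}}

```text
time_s: 13.3
eef_pos: [0.4748, -0.2082, 0.1097]
orientation: [180.0, -0.0, 3.8]
force: [1.8, -0.2, -0.5]
width: 0.0295
grip_force: 25.0
```

>>> {"api": "jog_arm", "payload": {"motion": [10,0,25,0,0,10,0,0,0,0,10,0,0,0,0,10,0,0,0,0,10,0,0,0,0]}}

```text
time_s: 13.8
eef_pos: [0.4774, -0.2298, 0.1096]
orientation: [-180.0, 0.0, 3.9]
force: [1.1, 0.3, -1.4]
width: 0.0296
grip_force: 25.0
```

```bash
python3 go.py 476.1 -233.6 9.5 3.8;  python3 - <<'E'
from h import *
im,W=cam("wrist"); cv2.imwrite("pics/w3.png",cv2.resize(im[:,:,::-1],(560,420)))
E
```

```text
t 13.8 turn rad 0.0018 dx -1.5 dy 3.7 dz 100.1 width 29.6 grip 24.999808073043823 F [ 1.1  0.3 -1.4]
```

View pics/w3.png

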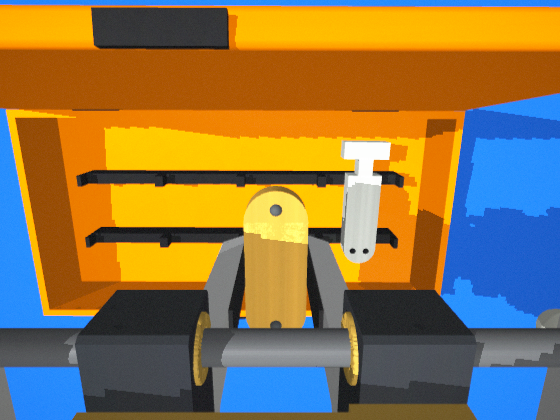

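The fish lies flat across both rails in the right bay, and the spoon is held above the next one. I'll lower it, release it, and go to the bar.

>>> {"api": "jog_arm", "payload": {"motion": [10,-1.5,4,0,0,10,0,0,35,0,10,0,0,30,0,10,0,0,20,0,10,0,0,10,0]}}

```text
time_s: 14.35
eef_pos: [0.4753, -0.2346, 0.0128]
orientation: [-179.9, 0.1, 3.8]
force: [0.4, 0.4, -1.2]
width: 0.0296
grip_force: 25.0
```

>>> {"api": "jog_arm", "payload": {"motion": [10,0,0,4,0,10,0,0,0,0,10,0,0,0,0,46,0,0,0,0,46,0,0,0,0]}}

```text
time_s: 14.85
eef_pos: [0.4764, -0.2352, 0.011]
orientation: [180.0, -0.0, 3.8]
force: [0.7, 1.0, 0.3]
width: 0.042
grip_force: 0.0
```

>>> {"api": "jog_arm", "payload": {"motion": [46,0,0,0,0,46,0,0,0,0,46,0,0,-20,0,46,0,0,-35,0,46,0,0,-45,0]}}

```text
time_s: 15.35
eef_pos: [0.4751, -0.2344, 0.1105]
orientation: [-179.9, 0.1, 3.8]
force: [0.7, -0.5, 0.7]
width: 0.046
grip_force: 0.0
```

>>> {"api": "jog_arm", "payload": {"motion": [40,1,-45,0,0.045,40,1,-45,0,0,40,1,-45,0,0,40,1,-45,0,0,40,1,-45,0,0]}}

```text
time_s: 15.85
eef_pos: [0.4739, -0.0083, 0.1107]
orientation: [180.0, -0.0, 1.2]
force: [1.2, -0.1, -0.3]
width: 0.04
grip_force: 0.0
```

>>> {"api": "jog_arm", "payload": {"motion": [40,1,-45,0,0,40,1,-45,0,0,40,1,-45,0,0,40,1,-25,0,0,40,0,0,0,0]}}

```text
time_s: 16.35
eef_pos: [0.4742, 0.1539, 0.1106]
orientation: [-179.9, -0.0, 1.5]
force: [1.3, 0.1, -0.4]
width: 0.0401
grip_force: 0.0
```

>>> {"api": "jog_arm", "payload": {"motion": [40,0,0,0,0,40,0,0,0,0,40,0,0,0,0,40,0,0,0,0,40,0,0,0,0]}}

```text
time_s: 16.85
eef_pos: [0.4748, 0.1496, 0.1105]
orientation: [180.0, -0.0, 1.2]
force: [-0.2, 0.0, 0.7]
width: 0.0401
grip_force: 0.0
```

```bash
python3 go.py 477.1 146.6 9.5 1.2; python3 - <<'E'
from meas import *
im,W=cam("wrist"); v,u=np.mgrid[:420,:560]; z=W[...,2]
ok=(W[...,0]>.42)&(W[...,0]<.54)&(z<.045)
rect(W,ok&(abs(W[...,1]-.1466)<.018)&(z>.0315),"bar");rect(W,ok&(abs(W[...,1]-.09)<.018)&(z>.0315),"wood")
E
```

```text
t 16.85 turn rad 0.0 dx 2.3 dy 3.0 dz 101.0 width 40.1 grip 0.0 F [-0.2  0.   0.7]
bar 2527 ctr [476.9 146.7] size [79.8 17.7] long-axis yaw 1.8 ztop 37.0
wood 3557 ctr [482.3  90.1] size [109.   20.5] long-axis yaw 2.4 ztop 38.7
```

>>> {"api": "jog_arm", "payload": {"motion": [40,2,3,0,0,40,0,0,35,0,40,0,0,35,0,40,0,0,20,0,40,0,0,10,0]}}

```text
time_s: 17.4
eef_pos: [0.476, 0.1467, 0.0088]
orientation: [180.0, 0.1, 1.2]
force: [-0.4, -1.5, 1.1]
width: 0.0398
grip_force: 0.0
```

>>> {"api": "jog_arm", "payload": {"motion": [40,0,0,1,0,10,0,0,0,0,10,0,0,0,0,10,0,0,0,0,10,0,0,0,0], "grip_force": 30}}

```text
time_s: 17.9
eef_pos: [0.4773, 0.1472, 0.0102]
orientation: [-180.0, -0.1, 1.2]
force: [-1.3, -1.5, 8.7]
width: 0.0176
grip_force: 30.0
```

>>> {"api": "jog_arm", "payload": {"motion": [10,0,0,0,0,10,0,0,-10,0,10,0,0,-25,0,10,0,0,-30,0,10,0,0,-35,0]}}

```text
time_s: 18.4
eef_pos: [0.4761, 0.1471, 0.1107]
orientation: [-180.0, 0.1, 1.3]
force: [0.5, -1.2, -1.0]
width: 0.0179
grip_force: 30.0
```

>>> {"api": "jog_arm", "payload": {"motion": [10,-3,20,0,-0.045,10,-3,43,0,0,10,-3,43,0,0,10,-3,43,0,0,10,-3,43,0,0]}}

```text
time_s: 18.9
eef_pos: [0.4734, -0.047, 0.1103]
orientation: [180.0, -0.0, 3.8]
force: [1.3, 0.3, -2.3]
width: 0.0176
grip_force: 30.0
```

>>> {"api": "jog_arm", "payload": {"motion": [10,-3,43,0,0,10,-3,43,0,0,10,-3,43,0,0,10,0,0,0,0,10,0,0,0,0]}}

```text
time_s: 19.4
eef_pos: [0.4731, -0.1752, 0.1099]
orientation: [-180.0, -0.0, 3.7]
force: [0.7, 0.9, -2.0]
width: 0.0178
grip_force: 30.0
```

>>> {"api": "jog_arm", "payload": {"motion": [10,0,0,0,0,10,0,0,0,0,10,0,0,0,0,10,0,0,0,0,10,0,0,0,0]}}

```text
time_s: 19.9
eef_pos: [0.4733, -0.1743, 0.1095]
orientation: [-180.0, 0.0, 3.9]
force: [-0.9, 0.1, -2.1]
width: 0.0179
grip_force: 30.0
```

```bash
python3 go.py 472.1 -173.7 10 3.8
```

```text
t 19.9 turn rad 0.001 dx -1.2 dy -0.7 dz 99.5 width 17.9 grip 29.999612867832184 F [-0.9  0.1 -2.1]
```

>>> {"api": "jog_arm", "payload": {"motion": [10,-1,-0.5,0,0,10,0,0,35,0,10,0,0,30,0,10,0,0,20,0,10,0,0,10,0]}}

```text
time_s: 20.4
eef_pos: [0.4714, -0.1738, 0.0129]
orientation: [-179.9, 0.1, 3.8]
force: [0.7, 0.8, -1.2]
width: 0.0177
grip_force: 30.0
```

>>> {"api": "jog_arm", "payload": {"motion": [10,0,0,4,0,10,0,0,0,0,10,0,0,0,0,40,0,0,0,0,40,0,0,0,0]}}

```text
time_s: 20.9
eef_pos: [0.4726, -0.1744, 0.011]
orientation: [180.0, -0.0, 3.8]
force: [-0.0, 0.3, -0.5]
width: 0.0301
grip_force: 0.0
```

>>> {"api": "jog_arm", "payload": {"motion": [40,0,0,0,0,40,0,0,0,0,40,0,0,-20,0,40,0,0,-35,0,40,0,0,-45,0]}}

```text
time_s: 21.4
eef_pos: [0.4713, -0.1737, 0.1106]
orientation: [-179.9, 0.1, 3.8]
force: [0.4, -0.5, 0.6]
width: 0.04
grip_force: 0.0
```

>>> {"api": "jog_arm", "payload": {"motion": [42,4,-44,0,0.023,42,4,-44,0,0,42,4,-44,0,0,42,4,-44,0,0,42,4,-44,0,0]}}

```text
time_s: 21.9
eef_pos: [0.4815, 0.0481, 0.1107]
orientation: [180.0, -0.0, 2.5]
force: [0.9, -0.3, -0.2]
width: 0.0423
grip_force: 0.0
```

>>> {"api": "jog_arm", "payload": {"motion": [42,3,-44,0,0,42,0,0,0,0,42,0,0,0,0,42,0,0,0,0,42,0,0,0,0]}}

```text
time_s: 22.4
eef_pos: [0.4827, 0.0894, 0.1104]
orientation: [180.0, 0.0, 2.4]
force: [0.7, 0.7, 0.7]
width: 0.0419
grip_force: 0.0
```

```bash
python3 go.py 482.4 90.1 10 2.5
```

```text
t 22.4 turn rad -0.0017 dx -0.3 dy -0.7 dz 100.4 width 41.9 grip 0.0 F [0.7 0.7 0.7]
```

>>> {"api": "jog_arm", "payload": {"motion": [42,0,-0.7,0,0,42,0,0,35,0,42,0,0,35,0,42,0,0,20,0,42,0,0,10,0]}}

```text
time_s: 22.9
eef_pos: [0.4818, 0.0907, 0.0089]
orientation: [180.0, 0.1, 2.5]
force: [0.9, -0.1, 1.0]
width: 0.0418
grip_force: 0.0
```

>>> {"api": "jog_arm", "payload": {"motion": [42,0,0,0,0,10,0,0,0,0,10,0,0,0,0,10,0,0,0,0,10,0,0,0,0]}}

```text
time_s: 23.4
eef_pos: [0.4832, 0.0913, 0.0112]
orientation: [180.0, -0.1, 2.5]
force: [-1.6, -0.8, 8.3]
width: 0.0195
grip_force: 30.0
```

>>> {"api": "jog_arm", "payload": {"motion": [10,0,0,0,0,10,0,0,-10,0,10,0,0,-25,0,10,0,0,-30,0,10,0,0,-35,0]}}

```text
time_s: 23.9
eef_pos: [0.4821, 0.0914, 0.1118]
orientation: [-180.0, 0.1, 2.5]
force: [0.6, -0.9, 0.7]
width: 0.0199
grip_force: 30.0
```

>>> {"api": "jog_arm", "payload": {"motion": [10,-5,30,0,-0.023,10,-5,43,0,0,10,-6,43,0,0,10,-6,43,0,0,10,-6,43,0,0]}}

```text
time_s: 24.4
eef_pos: [0.4671, -0.1137, 0.1114]
orientation: [180.0, -0.0, 3.8]
force: [1.3, -0.4, -0.9]
width: 0.0194
grip_force: 30.0
```

>>> {"api": "jog_arm", "payload": {"motion": [10,0,0,0,0,10,0,0,0,0,10,0,0,0,0,10,0,0,0,0,10,0,0,0,0]}}

```text
time_s: 24.9
eef_pos: [0.4676, -0.1112, 0.1106]
orientation: [-180.0, -0.0, 3.9]
force: [-0.1, 0.6, -1.2]
width: 0.0198
grip_force: 30.0
```

```bash
python3 go.py 468.1 -113.8 10.5 3.8
```

```text
t 24.9 turn rad 0.002 dx 0.3 dy 2.6 dz 100.1 width 19.8 grip 29.999971389770508 F [-0.1  0.6 -1.2]
```

>>> {"api": "jog_arm", "payload": {"motion": [10,0,2.5,0,0,10,0,0,35,0,10,0,0,30,0,10,0,0,20,0,10,0,0,10,0]}}

```text
time_s: 25.4
eef_pos: [0.4669, -0.1142, 0.0139]
orientation: [-179.9, 0.1, 3.9]
force: [0.5, 0.2, 0.1]
width: 0.0195
grip_force: 30.0
```

>>> {"api": "jog_arm", "payload": {"motion": [10,0,0,5,0,10,0,0,0,0,10,0,0,0,0,42,0,0,0,0,42,0,0,0,0]}}

```text
time_s: 25.9
eef_pos: [0.468, -0.1147, 0.0109]
orientation: [180.0, -0.0, 3.8]
force: [-0.2, 0.3, -0.8]
width: 0.0324
grip_force: 0.0
```

>>> {"api": "jog_arm", "payload": {"motion": [42,0,0,0,0,42,0,0,0,0,42,0,0,-20,0,42,0,0,-35,0,42,0,0,-45,0]}}

```text
time_s: 26.4
eef_pos: [0.4666, -0.1141, 0.1106]
orientation: [-179.9, 0.2, 3.8]
force: [1.0, -1.3, 0.0]
width: 0.0418
grip_force: 0.0
```

>>> {"api": "jog_arm", "payload": {"motion": [42,0,40,-45,0,42,0,40,-45,0,42,0,10,-45,0,0,0,0,-45,0,0,0,0,-10,0]}}

```text
time_s: 26.9
eef_pos: [0.4742, -0.1915, 0.2898]
orientation: [179.8, -0.3, 3.8]
force: [0.8, 0.5, -0.1]
width: 0.0295
grip_force: 0.0
```

>>> {"api": "jog_arm", "payload": {"motion": [0,0,0,0,0,0,0,0,0,0,0,0,0,0,0,0,0,0,0,0,0,0,0,0,0]}}

```text
time_s: 27.4
eef_pos: [0.4726, -0.1907, 0.2844]
orientation: [-180.0, 0.1, 3.8]
force: [-1.1, -0.9, 0.1]
width: 0.0002
grip_force: 0.0
```

```bash
python3 - <<'E'
from h import *
im,W=cam("wrist"); cv2.imwrite("pics/w4.png",cv2.resize(im[:,:,::-1],(784,588)))
s=env.get_state();print(s["eef_pos"],s["orientation"],s["joint_pos"])
R,G,B=[im[...,i].astype(int) for i in range(3)]
l=(R>120)&(B<90)&(W[...,2]>.07)&(W[...,0]>.53)
p=W[l]; p=p[abs(p[:,1]+.2)<.05]
for z in np.arange(.08,.21,.02):
    q=p[abs(p[:,2]-z)<.006]; print(z,len(q),q[:,0].min() if len(q) else 0,q[:,0].max() if len(q) else 0)
E
```

```text
[ 0.472631   -0.19070961  0.28462689] [-1.79966383e+02  4.57680447e-02  3.83326719e+00] [ 40.17851893   9.23344449 -24.24665108 102.18229675   4.01740882
  69.48745846 -71.36965972]
0.08 111 0.5479112483603241 0.5544976638741702
0.1 196 0.5496626695847684 0.5571655331435416
0.12000000000000001 137 0.5520887647793612 0.5587320356514479
0.14 177 0.5541654925267312 0.5607944017900571
0.16000000000000003 255 0.5559704337225888 0.563211850897888
0.18000000000000002 352 0.5575963201624268 0.5651072619242886
0.2 1704 0.5594624430926244 0.5759803710685754
```

View pics/w4.png

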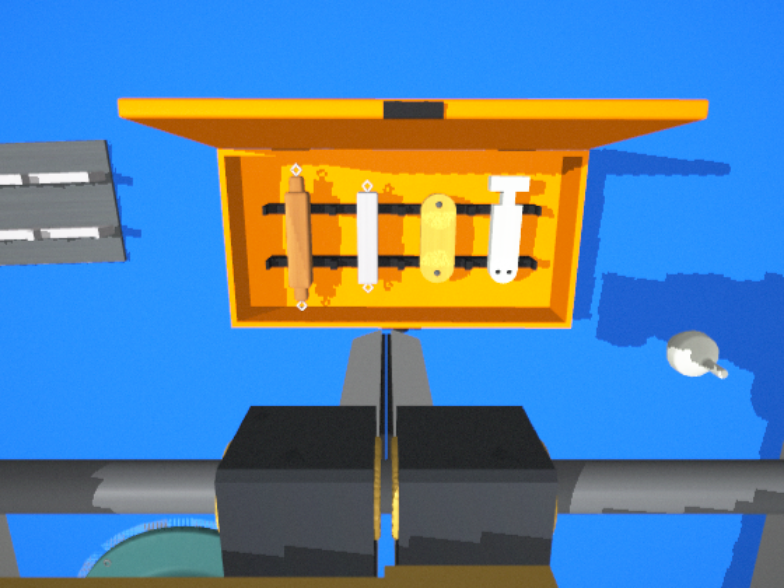

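All four pirks lie across both rails in reverse order: wood (298,240), bar (367,240), spoon (437,238), fish (505,235). Next I'll go over and behind the lid with the fingers shut.

>>> {"api": "jog_arm", "payload": {"motion": [0,40,3,0,0,0,40,3,0,0,0,40,3,0,0,0,37,0,0,0,0,0,0,0,0]}}

```text
time_s: 27.95
eef_pos: [0.6328, -0.1879, 0.2831]
orientation: [-179.9, 0.1, 3.9]
force: [-1.0, 1.5, -1.1]
width: 0.0005
grip_force: 0.0
```

>>> {"api": "jog_arm", "payload": {"motion": [0,0,0,0,0,0,0,0,0,0,0,0,0,0,0,0,0,0,0,0,0,0,0,0,0]}}

```text
time_s: 28.45
eef_pos: [0.6297, -0.1896, 0.2856]
orientation: [180.0, -0.0, 3.8]
force: [0.6, -0.1, -0.5]
width: 0.0005
grip_force: 0.0
```

```bash
python3 go.py 620 -190 174 3.8
```

```text
t 28.45 turn rad 0.0001 dx -9.7 dy -0.2 dz 111.6 width 0.5 grip 0.0 F [ 0.6 -0.1 -0.5]
```

>>> {"api": "jog_arm", "payload": {"motion": [0,0,0,30,0,0,0,0,35,0,0,0,0,30,0,0,0,0,16,0,0,0,0,0,0]}}

```text
time_s: 28.95
eef_pos: [0.6291, -0.1892, 0.1726]
orientation: [-179.9, 0.2, 3.8]
force: [-0.3, 0.5, 1.4]
width: 0.0004
grip_force: 0.0
```

>>> {"api": "jog_arm", "payload": {"motion": [0,-10,0,0,0,0,-10,0,0,0,0,-10,0,0,0,0,-10,0,0,0,0,-10,0,0,0]}}

```text
time_s: 29.45
eef_pos: [0.5794, -0.1929, 0.1748]
orientation: [180.0, -0.1, 3.8]
force: [3.7, 0.3, 0.8]
width: 0.0002
grip_force: 1.5
```

>>> {"api": "jog_arm", "payload": {"motion": [0,-10,0,0,0,0,-10,0,0,0,0,-10,0,0,0,0,-10,0,1,0,0,-10,0,2,0]}}

```text
time_s: 29.95
eef_pos: [0.5295, -0.196, 0.1712]
orientation: [180.0, -0.0, 3.8]
force: [2.4, 0.2, 1.9]
width: 0.0007
grip_force: 1.4
```

```bash
python3 go.py 532.9 -190 174.8 3.8;python3 - <<'E'
from h import *
im,W=cam("scene"); cv2.imwrite("pics/s5.png",cv2.resize(im[80:250,240:440,::-1],(600,510),interpolation=cv2.INTER_CUBIC))
E
```

```text
t 29.95 turn rad 0.0004 dx 3.8 dy -5.8 dz -3.6 width 0.7 grip 1.430867092567496 F [2.4 0.2 1.9]
```

View pics/s5.png

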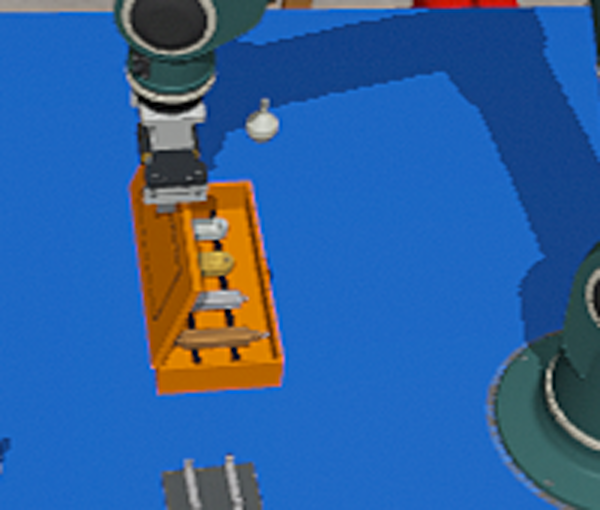

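The lid swings forward under the fingers with about 3 N, so I continue along the arc.

>>> {"api": "jog_arm", "payload": {"motion": [0,-8,0,2,0,0,-8.5,0,3,0,0,-8,0,4,0,0,-7,0,4,0,0,-7,0,4,0]}}

```text
time_s: 30.5
eef_pos: [0.4911, -0.1986, 0.1537]
orientation: [-180.0, 0.0, 3.8]
force: [2.2, 0.2, 2.0]
width: 0.0006
grip_force: 1.2
```

>>> {"api": "jog_arm", "payload": {"motion": [0,-7,0,4,0,0,-12.5,0,10,0,0,-11.5,0,12,0,0,-9.5,0,13,0,0,-8,0,14,0]}}

```text
time_s: 31.0
eef_pos: [0.4427, -0.2018, 0.1006]
orientation: [-180.0, -0.0, 3.8]
force: [3.3, 0.4, 1.4]
width: 0.0006
grip_force: 1.0
```

>>> {"api": "jog_arm", "payload": {"motion": [0,-4,0,10,0,0,-3.5,0,11,0,0,-1,0,6,0,0,0,0,5,0,0,0,0,0,0]}}

```text
time_s: 31.5
eef_pos: [0.4349, -0.2022, 0.0687]
orientation: [-180.0, 0.0, 3.8]
force: [-0.3, -0.2, 0.7]
width: 0.0007
grip_force: 0.0
```

```bash
python3 go.py 431.5 -195 60 3.8
```

```text
t 31.5 turn rad 0.0007 dx -2.9 dy -7.4 dz 8.7 width 0.7 grip 0.0 F [-0.3 -0.2  0.7]
```

>>> {"api": "jog_arm", "payload": {"motion": [0,0,0,3,0,0,0,0,3,0,0,0,0,2,0,0,0,0,1,0,0,0,0,0,0]}}

```text
time_s: 32.0
eef_pos: [0.4349, -0.2024, 0.0603]
orientation: [180.0, 0.0, 3.8]
force: [-1.9, -0.9, 3.1]
width: 0.0004
grip_force: 1.8
```

>>> {"api": "jog_arm", "payload": {"motion": [0,0,0,0.5,0,0,0,0,0.5,0,0,0,0,0,0,0,0,0,0,0,0,0,0,0,0]}}

```text
time_s: 32.5
eef_pos: [0.435, -0.2024, 0.06]
orientation: [180.0, 0.0, 3.8]
force: [-8.9, 2.8, 22.6]
width: 0.0004
grip_force: 11.7
```

Force rose to 23 N at z = 60 mm, so the lid is on its stop. I'll retreat and check.

>>> {"api": "jog_arm", "payload": {"motion": [0,0,0,-10,0,0,0,0,-30,0,0,0,0,-40,0,0,0,0,-45,0,0,0,0,-45,0]}}

```text
time_s: 33.0
eef_pos: [0.4348, -0.202, 0.2312]
orientation: [-180.0, -0.0, 3.9]
force: [0.9, -0.3, 0.3]
width: 0.0
grip_force: 0.0
```

>>> {"api": "jog_arm", "payload": {"motion": [0,0,0,-30,0,0,0,0,0,0,0,0,0,0,0,0,0,0,0,0,0,0,0,0,0]}}

```text
time_s: 33.5
eef_pos: [0.4345, -0.2022, 0.2581]
orientation: [-179.9, 0.1, 3.8]
force: [-0.3, -0.5, 0.1]
width: 0.0004
grip_force: 0.0
```

```bash
python3 - <<'E'
from h import *
im,W=cam("wrist"); cv2.imwrite("pics/w6.png",im[:,:,::-1])
R,G,B=[im[...,i].astype(int) for i in range(3)]
m=(R>120)&(B<90)&(W[...,2]>.04)&(W[...,2]<.1); p=W[m]*1000
for a,b in((400,430),(430,470),(470,510),(510,550)):
    q=p[(p[:,0]>a)&(p[:,0]<b)];print(a,len(q),np.median(q[:,2]).round(2))
A=np.c_[p[:,0]-549,np.ones(len(p))];k=np.linalg.lstsq(A,p[:,2],rcond=None)[0];print("slope",k)
im,W=cam("top");v,u=np.mgrid[:420,:560]
for n,(a,b,c,e) in dict(red=(105,130,235,255),white=(425,450,262,285),reel=(243,268,145,170)).items():
    q=W[(u>a)&(u<b)&(v>c)&(v<e)&(W[...,2]>.02)];print(n,len(q),q.mean(0))
print(env.get_state()["eef_pos"])
E
```

```text
400 6460 61.09
430 10069 61.84
470 11166 61.88
510 10768 61.22
slope [-8.52308198e-04  6.14580551e+01]
red 158 [0.49480175 0.46719199 0.04540725]
white 525 [ 0.41992149 -0.21388764  0.64569466]
reel 202 [0.7518726  0.05574126 0.03492025]
[ 0.43472042 -0.20218873  0.2584482 ]
```

View pics/w6.png

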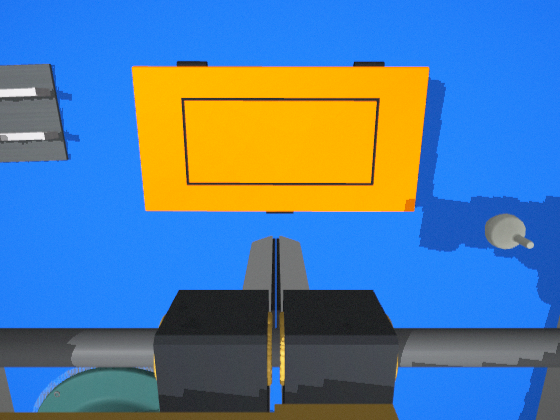

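The lid is flat and level (slope below 0.001) and the rack is empty. The white float still stands at (505,232), and the red float and reel haven't moved. The gripper is clear of everything, so I'm handing in.

```bash
python3 -c "
from rig import env
print(env.hand_in())"
```

```text
the job is handed in; nothing more can be done
None
```

The job is handed in at 33.5 s: all four pirks lie flat across both rails of their bays in reverse order and the lid is fully shut. The reel and red float measured unmoved, and the white float, hidden from the top camera at the end, was seen still standing.

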